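# Pack the fitted touch-up caddy

### The arm

A 7-joint arm with a two-finger parallel gripper is mounted at the origin on a cart in front of the work surface, level with it; the furniture and walls round the work are solid. World frame = base frame: x ahead of the robot, y to its left, z up, the work surface at z = 0. Lengths are in m, angles in degrees, forces in N, time in s.
With the tool pointing down it reaches from about 0.425 to 0.975 m from the base axis. Payload 16.7 kg.
Tool frame: the origin (TCP) lies at the very end of the fingers, on their centre line; the grasp point (between the pads) lies 19 mm behind it; z points along the fingers, y is the line along which they close (so a half turn about z gives the same grasp; the last joint's range is limited). The gripper opens to 85 mm and grips with 20 to 120 N. Pads are 22 mm wide; open, the fingers measure 114 mm over their backs; the gripper's body (76 mm by 85 mm) begins 54 mm behind the grasp point. The pads swing forward as they close: fully open they stand 13 mm farther back than shut.
Start: joints at [57.725, 24.414, 4.234, 92.017, -1.954, 63.644, -3.845], TCP at [0.271, -0.618, 0.231] pointing down, gripper open.
Joint ranges: [-163.25, 163.25], [-28.42, 122.38], [-70.27, 78.77], [12.13, 141.07], [-58.53, 238.53], [9.26, 117.41], [-156.51, 156.51]. Speed limits (degrees/s): [108.29, 108.29, 136.94, 136.94, 172.46, 172.46, 172.46].

### API

Orientations are given as a 3x3 rotation matrix whose columns are the frame's x, y, z axes.
In Python, from station import monitor, cams, bot gives the robot as it stands.
- The arm moves only by the tool carry_out, never from a script. Its argument "rows" is a list of rows, each a list of 3 entries, a list of its own where there are three numbers: the gripper's target within -1 to 1 (fully open at 1, half-way at 0, shut at -1), then the shift along the tool's x, y, z in m, then the turn about the tool's z in rad. A call has 1 to 10 rows; each row is the pose to reach, as a shift and turn from the pose commanded when the call began, along the tool's axes at that moment; what a row does not reach only later rows make up. A row lasts 1/10 s, in which the tool goes at most 50 mm and 8.59 degrees, less where a joint would pass 70% of its speed; a pose out of reach is approached as far as the arm can. A call with a gripper value outside its range is refused whole. The fingers move at their own pace and stop on an object; the grip force is fixed at half the most. Time passes only in rows, so rows that repeat a pose let the fingers close. It gives the time, the measured TCP pose, the force, the opening and the grip force at its end, in the units of the state.
- monitor.get_state(): the state, without advancing time (a new reading comes with each control period).
- cams.snapshot(name): name is "scene" or "top"; returns a dict with "frame" (480x640x3 uint8, red, green, blue), "K" (3x3 intrinsics, pixels), "xyz" and "orientation" of the camera in the world. Camera axes: x right, y up, looking along -z (the intrinsics and any distortion apply to the point x, -y, -z); pixel columns grow to the right and rows downward; lengths in m; the calibration is good to about 2 mm. A picture is of the moment at which its call begins. There is no depth.
- bot.sign_off(): hands the job in; it is judged then, once.
The state is a dict: "t": time; "q": joint angles; "joint_velocities": joint speeds; "joint_torque": joint torques, N m; "tcp_pos": TCP position; "eef_rot": TCP orientation; "ft_force": force on the tool from outside, world axes, zero at the start; "ft_torque": the same for the moment, N m; "width": opening from 0.0 (shut) to 1.0 (fully open); "grip_force": force on a finger pad.
Only numpy, scipy, OpenCV 4.12 (cv2) and the standard library are available. Lean on these libraries where they do the work, as an engineer would, in place of code of your own. Each camera call takes 0.05 s, during which the arm holds its last target. There are 200 camera calls.

### The job

Pack the wooden caddy for a touch-up job: stand the shorter of the two jars upright in the round pocket, stand the copper cup upright in the square pocket, lay the longer, flatter wood block flat in the oblong pocket, and lay the brush lengthwise in the caddy's long trough. The taller jar and the smaller, thicker wood block do not belong in it: leave them standing where they are.

Things in the scene. Friction and masses are not known exactly. Their poses are not given: they have to be found in the camera images.
- short_jar_mid (a point): middle of the shorter of the two round lidded jars (red lid, whitish contents): 58 mm diameter, 70 mm high, standing; the point is on its axis, half-way up (35 mm above its underside); z up along its axis
- tall_jar_mid (a point): middle of the taller jar (black lid, reddish contents): 58 mm diameter, 86 mm high, standing; the point is on its axis, 43 mm above its underside. Stays where it is
- cup_mid (a point): middle of the small copper-brown cup, open at the top: 57 mm diameter at its widest, the upper part, 41 mm high, solid outside walls with a narrower foot, standing; the point is on its axis, 20.5 mm above its underside; z up
- big_block_mid (a point): middle of the longer, flatter of the two wood blocks: 40 mm along its x, 62 mm along its y, 22 mm high, lying flat; the point is 11 mm above its underside
- small_block_mid (a point): middle of the smaller, thicker wood block: 34 mm along its x, 48 mm along its y, 30 mm high; the point is 15 mm above its underside. Stays where it is
- brush_mid (a point): middle of the round brush with a light wooden handle lying on the bench (176 mm long, 21 mm wide, 22 mm high; handle toward its -x end, bristles over the last 35 mm at its +x end, best gripped across the handle at the middle or up to 20 mm toward -x); the point is half-way along and 11 mm above its underside; x runs along the brush
- caddy: low dark wooden caddy, fixed: 157 mm along its x, 286 mm along its y; rim 12 mm high, 5 mm thick; floor 4 mm thick; origin on the bench under its centre, z up. The trough is the long empty channel on its -x side (nearer the robot): 276 mm along y, 52.5 mm wide, centre line at x = -0.047. The rest is filled by the three pocket blocks, side by side in any order, tops 14 mm above the bench
- round_pocket: block of light plywood, 90 x 90 x 10 mm, fixed in the caddy, with a round recess 76 mm across and 7 mm deep with a grey felt floor; origin at the centre of its underside, which is 4 mm above the bench, so the recess floor is 3 mm above the origin
- square_pocket: the same with a square recess 74 x 74 mm, 7 mm deep; origin and heights the same
- oblong_pocket: the same with an oblong recess, 58 mm along its x and 80 mm along its y, 7 mm deep; origin and heights the same
Things that resemble listed ones, but are neither listed nor needed, are in the scene too. Leave any yellow look-alike of the part that bears short_jar_mid alone.

How it is judged (in metres and radians):
At the end, for the whole second after the job is handed in: Short jar in round, cup in square, long block in oblong pocket: within 14 mm of its centre (xy), on its floor, level to 0.12 rad. Brush on the trough floor, middle within 17 mm of its centre line, 55 mm of mid-length, 0.25 rad along it. All at rest. Tall jar, small block moved < 30 mm (horizontal distance between short_jar_mid and round_pocket below 0.014 m and z of short_jar_mid in the frame of round_pocket between 0.033 and 0.042 m and angle between each of short_jar_mid, cup_mid, big_block_mid's own z axis and vertical below 0.12 rad and linear speed of each of short_jar, cup, big_block, brush below 0.02 m/s and horizontal distance between cup_mid and square_pocket below 0.014 m and z of cup_mid in the frame of square_pocket between 0.0185 and 0.0275 m and horizontal distance between big_block_mid and oblong_pocket below 0.014 m and z of big_block_mid in the frame of oblong_pocket between 0.009 and 0.018 m and x of brush_mid in the frame of caddy between -0.065 and -0.03 m and y of brush_mid in the frame of caddy between -0.055 and 0.055 m and z of brush_mid in the frame of caddy below 0.022 m and angle between the x axis of brush_mid and the y axis of caddy, either way round below 0.25 rad and distance of each of tall_jar_mid, small_block_mid from where it was at the start of the episode below 0.03 m); the robot touches nothing.
It fails at once if the taller jar is shifted by more than 30 mm (distance of tall_jar_mid from where it was at the start of the episode above 0.03 m).
It fails at once if the small thick block is shifted by more than 30 mm (distance of small_block_mid from where it was at the start of the episode above 0.03 m).
It also fails if it takes over 104 s, if anything falls off the work surface, if the arm or the gripper's body presses on something with over 40 N, if the wrist force passes 120 N, or if a joint passes its speed limit or range.

## Working session

There is one attempt and no reset: what is moved stays moved. The work goes in short steps, Python scripts to look and compute and a tool call to move; the robot and the scene stay as the last step left them, time stands still between calls to the robot, and variables do not carry over. Pictures are saved under pics/ and viewed, at most 14 in all, crops included, and the job is handed in when it is done.

Besides the shell and the picture viewer there is one more tool, called as name([rows], argument=value, ...), one row to a line, values as JSON. carry_out: Moves the arm, as the interface text tells. Its arguments: {"type":"object","properties":{"rows":{"type":"array","items":{"type":"array"}}},"required":["rows"]}

```bash
mkdir -p pics; ls
cat > h.py <<'E'
import numpy as np, cv2
from station import monitor, cams, bot
def snap(n,f=None):
    s=cams.snapshot(n)
    if f: cv2.imwrite('pics/'+f,cv2.cvtColor(s['frame'],cv2.COLOR_RGB2BGR))
    return s
def ray(s,u,v,z):
    K=np.array(s['K']);d=np.linalg.inv(K)@[u,v,1.];d=np.array([d[0],-d[1],-d[2]])
    R=np.array(s['orientation']);d=R@d;o=np.array(s['xyz']);return o+d*(z-o[2])/d[2]
def proj(s,p):
    R=np.array(s['orientation']);c=R.T@(np.array(p)-s['xyz']);q=np.array(s['K'])@[c[0],-c[1],-c[2]];return q[:2]/q[2]
E
python3 - <<'E'
from h import *
for n in('scene','top'):
    s=snap(n,n+'0.png');print(n,s.keys(),s['K'],s['xyz'],s['orientation'])
print(monitor.get_state())
E
```

```text
pics
scene dict_keys(['frame', 'K', 'xyz', 'orientation']) [[614.93990036   0.         309.63069059]
 [  0.         614.93990036 233.19493068]
 [  0.           0.           1.        ]] [ 1.03240448 -0.41998181  1.16811592] [[ 0.69701482 -0.61102449  0.37525912]
 [ 0.71702833  0.5985794  -0.35717373]
 [-0.00638048  0.51802681  0.85534058]]
top dict_keys(['frame', 'K', 'xyz', 'orientation']) [[447.65978298   0.         324.43921624]
 [  0.         447.65978298 244.13974697]
 [  0.           0.           1.        ]] [0.49436685 0.05869643 0.94472128] [[ 0.02797252  0.9988532  -0.03885651]
 [-0.99960527  0.02805304  0.00152861]
 [ 0.0026169   0.03879841  0.99924363]]
{'t': 0.1, 'q': array([57.72646482, 24.44509361,  4.23183859, 92.04890583, -1.95087498,
       63.64351356, -3.84450184]), 'joint_velocities': array([-0.05425943, -0.0292552 ,  0.06346942, -0.0291034 ,  0.06059011,
        0.06860059, -0.03126001]), 'joint_torque': array([ 5.86923998e-03, -9.51543832e+01,  3.76986399e+00, -4.64402175e+01,
        1.95450633e-02,  6.57113094e-03,  7.95698696e-06]), 'tcp_pos': array([ 0.27120803, -0.61771469,  0.23068962]), 'eef_rot': array([[ 9.15613588e-01,  4.02058988e-01, -5.72167343e-04],
       [ 4.02059376e-01, -9.15613064e-01,  9.88029530e-04],
       [-1.26637740e-04, -1.13469851e-03, -9.99999348e-01]]), 'ft_force': array([-0.04839104, -0.32371817, -0.26118524]), 'ft_torque': array([ 0.01412044,  0.01127165, -0.0221857 ]), 'grip_force': 0.0, 'width': 0.9998043165985778}
```

View pics/scene0.png

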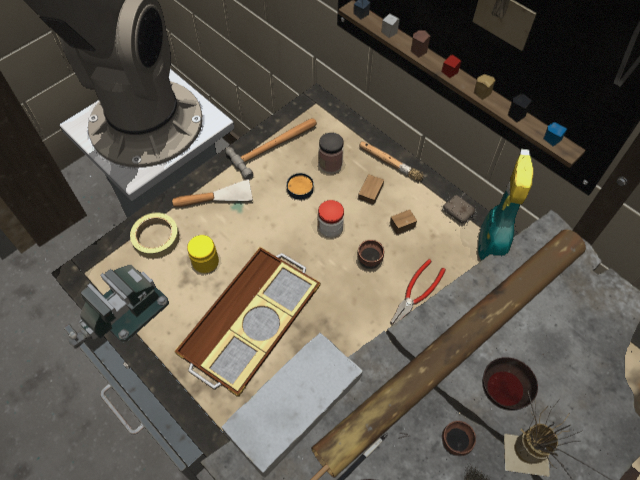

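View pics/top0.png

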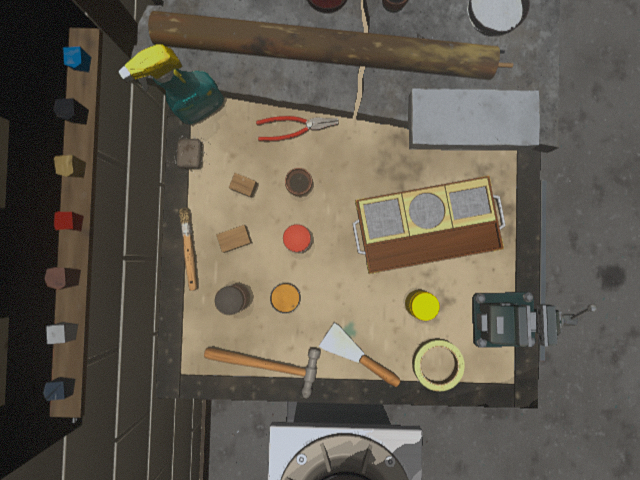

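Top view: the short jar has the red lid at (297,238). Its look-alikes are the yellow jar (424,305) and the tall black-lid jar (232,298). The copper cup could be (299,182) or the orange-filled tin (286,297). The blocks are at (242,184) and (234,238), and the brush is at (188,250), with the hammer and spatula as other handled items. The pockets are at (384,218), (428,210) and (471,202). I'll check these choices in a close crop.

Run:
```python
from h import *
im=cv2.imread('pics/top0.png')
cv2.imwrite('pics/crop1.png',cv2.resize(im[160:320,175:335],(600,600),interpolation=cv2.INTER_CUBIC))
cv2.imwrite('pics/crop2.png',cv2.resize(im[165:285,345:515],None,fx=4.5,fy=4.5,interpolation=cv2.INTER_CUBIC))
```

```text
(no output)
```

View pics/crop1.png

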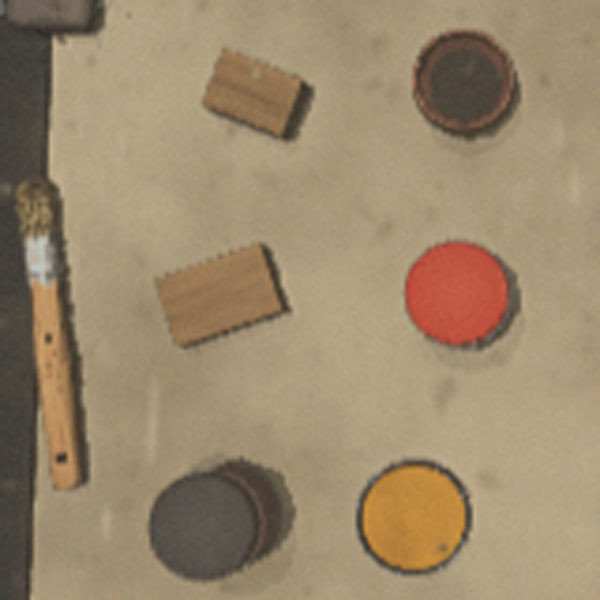

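View pics/crop2.png

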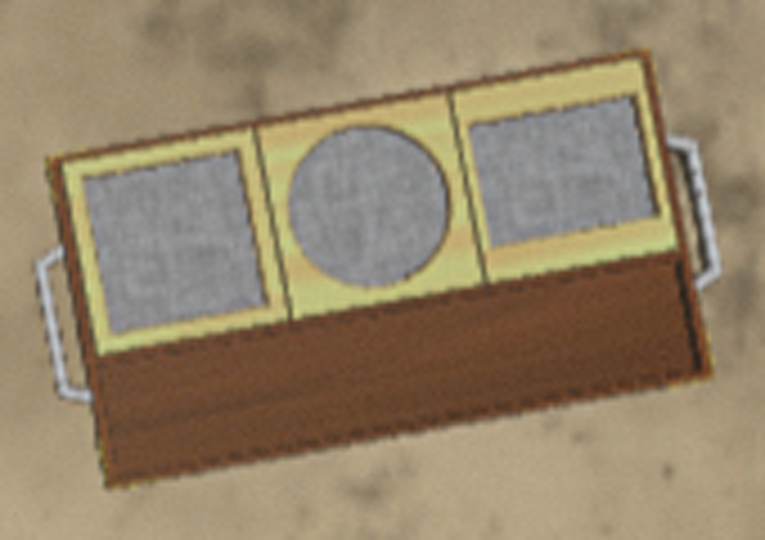

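The crop confirms the choices. The red lid is the short jar, the copper-rimmed open cup is top right, the big flat block is at the middle left and the brush handle points down. In the caddy crop the pockets run square, round, oblong from left to right, with the trough below.

Run:
```python
from h import *
s=snap('top');c=snap('scene')
def P(x,y,z,a=1):
    o,k=((175,160),3.75) if a==1 else ((345,165),4.5)
    return ray(s,o[0]+(x+.5)/k-.5,o[1]+(y+.5)/k-.5,z)
pts={'big':np.mean([P(*p,.022) for p in[(155,280),(262,243),(285,308),(183,346)]],0),
'small':np.mean([P(*p,.03) for p in[(222,48),(310,82),(284,138),(203,104)]],0),
'cup':P(465,82,.041),'jar':P(457,293,.07),'tall':P(204,526,.086),'tin':P(414,517,.03),'yellow':ray(s,425,305,.07),
'tip':P(35,180,.011),'butt':P(68,488,.011),'handle_mid':P(54,365,.011),
'sq':np.mean([P(*p,.014,2) for p in[(82,177),(238,150),(270,305),(112,334)]],0),
'rd':P(369,206,.012,2),'ob':np.mean([P(*p,.014,2) for p in[(468,125),(635,96),(659,215),(490,246)]],0),
'c1':P(50,157,.012,2),'c2':P(648,52,.012,2),'c3':P(712,377,.012,2),'c4':P(108,487,.012,2)}
pts['cad']=np.mean([pts['c%d'%i] for i in(1,2,3,4)],0)
for k,v in pts.items(): print(k,v.round(4),proj(c,v).round(1))
B=[P(*p,.022) for p in[(155,280),(262,243),(285,308),(183,346)]]
for i in range(4): d=B[(i+1)%4]-B[i];print(np.linalg.norm(d).round(4),np.degrees(np.arctan2(d[1],d[0])).round(1))
for a,b in(('c1','c2'),('c4','c3'),('c4','c1'),('c3','c2'),('sq','ob'),('butt','tip')):
    d=pts[b]-pts[a];print(a,b,np.linalg.norm(d).round(4),np.degrees(np.arctan2(d[1],d[0])).round(1))
# triangulation via scene colour blobs
im=c['frame'].astype(int);r,g,b=im[...,0],im[...,1],im[...,2]
def blob(m,box):
    k=np.zeros(m.shape,bool);k[box[1]:box[3],box[0]:box[2]]=1;ys,xs=np.where(m&k);return (xs.min()+xs.max())/2,(ys.min()+ys.max())/2
u,v=blob((r>140)&(g<90)&(b<90),(300,180,360,240));print('jar scene',u,v)
```

```text
big [0.5375 0.2449 0.022 ] [370.6 186.5]
small [0.6479 0.2289 0.03  ] [402.8 217.8]
cup [0.6553 0.1133 0.041 ] [369.7 249.5]
jar [0.5393 0.1123 0.07  ] [330.7 209.3]
tall [0.4161 0.2365 0.086 ] [330.9 140.8]
tin [0.4191 0.1344 0.03  ] [299.7 181.8]
yellow [ 0.4154 -0.1416  0.07  ] [201.4 245.4]
tip [0.5988 0.3532 0.011 ] [421.4 178. ]
butt [0.4282 0.3281 0.011 ] [360.4 143. ]
handle_mid [0.496  0.3385 0.011 ] [384.2 156.5]
sq [ 0.588  -0.0646  0.014 ] [286.8 287.7]
rd [ 0.6073 -0.1545  0.012 ] [260.9 322.3]
ob [ 0.6262 -0.2438  0.014 ] [233.2 358.1]
c1 [ 0.626  -0.0056  0.012 ] [319.8 282.1]
c2 [ 0.6831 -0.2833  0.012 ] [237.  392.9]
c3 [ 0.5322 -0.3151  0.012 ] [174.9 349.9]
c4 [ 0.4735 -0.0363  0.012 ] [260.3 246. ]
cad [ 0.5787 -0.16    0.012 ] [249.5 314.8]
0.0622 -69.2
0.0381 -158.6
0.0597 112.1
0.0396 25.0
c1 c2 0.2835 -78.4
c4 c3 0.2849 -78.1
c4 c1 0.1555 11.4
c3 c2 0.1542 11.9
sq ob 0.1832 -78.0
butt tip 0.1725 8.4
jar scene 331.0 210.5
```

Run:
```python
import cv2
im=cv2.imread('pics/scene0.png');cv2.imwrite('pics/crop3.png',cv2.resize(im[120:400,160:460],None,fx=2.6,fy=2.1,interpolation=cv2.INTER_CUBIC))
```

```text
(no output)
```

View pics/crop3.png

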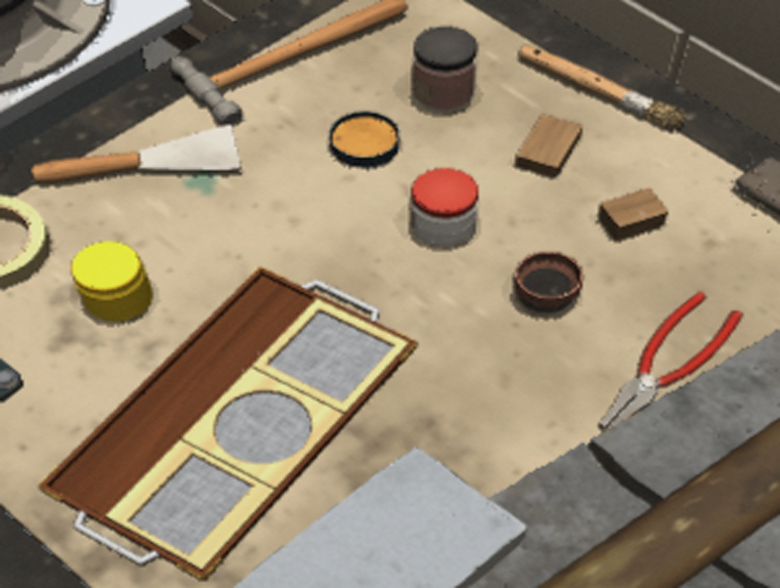

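The scene crop agrees with the projected positions: red jar at (331,210), cup at (370,250), big block at (371,187), brush at (384,157). The brush lies close to the wall, so I'll check that clearance.

```bash
cat >> h.py <<'E'
def go(x,y,z,yaw):
    """shift in tool axes and turn (rad) from the present pose to TCP x,y,z with tool-y heading yaw (deg)"""
    st=monitor.get_state();R=st['eef_rot'];p=st['tcp_pos']
    cur=np.degrees(np.arctan2(R[1,1],R[0,1]));d=(cur-yaw+180)%360-180
    return (R.T@(np.array([x,y,z])-p)).round(4),np.radians(d).round(3),p.round(4),cur.round(2)
E
python3 - <<'E'
from h import *
im=cv2.imread('pics/scene0.png')[80:240,290:490]
cv2.imwrite('pics/crop4.png',cv2.resize(im,None,fx=4,fy=3.75,interpolation=cv2.INTER_CUBIC)[:600])
print(go(0.55,-0.20,0.22,-80)); print(go(.5,.3385,.15,-81.6))
E
```

```text
(array([ 0.4232, -0.2705,  0.0111]), np.float64(0.239), array([ 0.2713, -0.6178,  0.2309]), np.float64(-66.29))
(array([ 0.5939, -0.7836,  0.0815]), np.float64(0.267), array([ 0.2713, -0.6178,  0.2309]), np.float64(-66.29))
```

View pics/crop4.png

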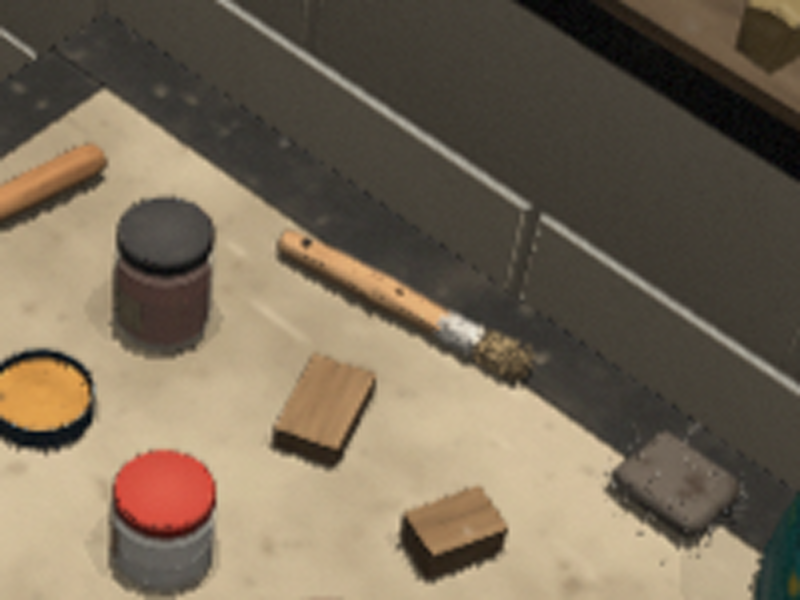

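The brush lies on the bench with a dark strip between it and the wall. The wall base runs from about (317,84) to (419,160) in the scene image.

carry_out([
  [0.1,[0.42,-0.27,-0.02],0.24],
  [0.1,[0.42,-0.27,-0.02],0.24],
  [0.1,[0.42,-0.27,-0.02],0.24],
  [0.1,[0.42,-0.27,-0.02],0.24],
  [0.1,[0.42,-0.27,-0.02],0.24],
  [0.1,[0.42,-0.27,-0.02],0.24],
  [0.1,[0.42,-0.27,-0.02],0.24],
  [0.1,[0.42,-0.27,-0.02],0.24],
  [0.1,[0.42,-0.27,-0.02],0.24],
  [0.1,[0.42,-0.27,-0.02],0.24],
])

```text
t: 1.2
tcp_pos: [0.5479, -0.2005, 0.2516]
eef_rot: [[0.985, 0.173, 0.0], [0.173, -0.985, -0.0], [0.0, 0.0, -1.0]]
ft_force: [-0.1, -0.6, 0.4]
width: 0.549
grip_force: 0.0
```

Run:
```python
from h import *
c=snap('scene');print(ray(c,317.5,84,0),ray(c,418.7,160,0))
print(go(.490,.337,.15,-81.6));print(monitor.get_state()['q'].round(1))
```

```text
[0.20869429 0.39891107 0.        ] [0.55569879 0.39656582 0.        ]
(array([ 0.034 , -0.5313,  0.1033]), np.float64(0.035), array([ 0.5525, -0.192 ,  0.2518]), np.float64(-79.57))
[ 18.5  15.2  -6.7 102.2   1.7  62.6 -68.3]
```

carry_out([
  [0.1,[0.05,-0.53,0.08],0.035],
  [0.1,[0.05,-0.53,0.08],0.035],
  [0.1,[0.05,-0.53,0.08],0.035],
  [0.1,[0.05,-0.53,0.08],0.035],
  [0.1,[0.05,-0.53,0.08],0.035],
  [0.1,[0.05,-0.53,0.08],0.035],
  [0.1,[0.05,-0.53,0.08],0.035],
  [0.1,[0.05,-0.53,0.08],0.035],
  [0.1,[0.05,-0.53,0.08],0.035],
  [0.1,[0.05,-0.53,0.08],0.035],
])

```text
t: 2.25
tcp_pos: [0.5074, 0.2923, 0.1768]
eef_rot: [[0.99, 0.138, 0.0], [0.138, -0.99, 0.0], [0.0, 0.0, -1.0]]
ft_force: [0.7, -0.9, -0.1]
width: 0.552
grip_force: 0.0
```

Run:
```python
from h import *
print(go(.503,.3395,.06,-81.6));print(monitor.get_state()['q'].round(1))
```

```text
(array([ 0.0021, -0.0474,  0.1168]), np.float64(-0.008), array([0.5074, 0.2923, 0.1768]), np.float64(-82.07))
[ -19.6   20.6  -20.7  105.8    8.7   55.1 -126.1]
```

carry_out([
  [0.1,[0.0,-0.04,0.11],0],
  [0.1,[0.0,-0.04,0.11],0],
  [0.1,[0.0,-0.04,0.11],0],
  [0.1,[0.0,-0.04,0.11],0],
  [0.1,[0.0,-0.04,0.11],0],
])

```text
t: 2.75
tcp_pos: [0.5032, 0.3297, 0.0685]
eef_rot: [[0.991, 0.137, 0.001], [0.137, -0.991, 0.0], [0.001, -0.0, -1.0]]
ft_force: [0.3, 0.2, 0.3]
width: 0.555
grip_force: 0.0
```

Run:
```python
from h import *
s=snap('scene','s1.png')
print(go(.503,.3395,.006,-81.6))
a=cv2.imread('pics/s1.png')[60:260,270:490];cv2.imwrite('pics/s1c.png',cv2.resize(a,None,fx=3,fy=3))
```

```text
(array([ 0.0005, -0.0098,  0.0631]), np.float64(-0.009), array([0.5037, 0.3297, 0.0691]), np.float64(-82.13))
```

View pics/s1c.png

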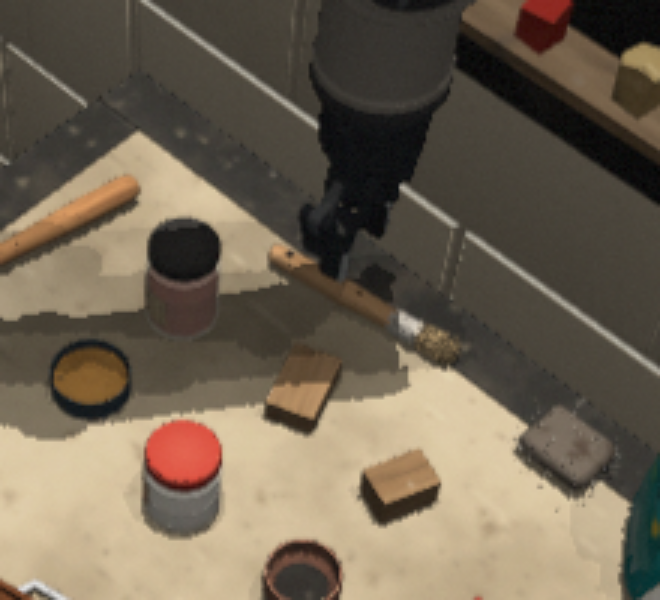

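The gripper hovers above the brush handle at about crop (340,270), clear of the wall. Now descend and grip.

carry_out([
  [0.1,[0.0,-0.01,0.03],0],
  [0.1,[0.0,-0.01,0.062],0],
  [0.1,[0.0,-0.01,0.062],0],
  [0.1,[0.0,-0.01,0.062],0],
  [-1,[0.0,-0.01,0.062],0],
  [-1,[0.0,-0.01,0.062],0],
  [-1,[0.0,-0.01,0.062],0],
  [-1,[0.0,-0.01,0.062],0],
  [-1,[0.0,-0.01,0.062],0],
  [-1,[0.0,-0.01,0.062],0],
])

```text
t: 3.8
tcp_pos: [0.5022, 0.3405, 0.0074]
eef_rot: [[0.99, 0.138, 0.003], [0.138, -0.99, 0.001], [0.003, -0.001, -1.0]]
ft_force: [-1.8, -2.8, 15.1]
width: 0.233
grip_force: 59.4
```

carry_out([
  [-1,[0.0,0.0,-0.03],0],
  [-1,[0.0,0.0,-0.08],0],
  [-1,[0.0,0.05,-0.1],0],
  [-1,[0.0,0.1,-0.12],0],
  [-1,[0.0,0.1,-0.12],0],
])

```text
t: 4.3
tcp_pos: [0.517, 0.2356, 0.1283]
eef_rot: [[0.991, 0.132, 0.004], [0.132, -0.991, -0.001], [0.004, 0.002, -1.0]]
ft_force: [1.0, 0.5, -0.9]
width: 0.225
grip_force: 59.5
```

Run:
```python
from h import *
print(go(.5347,-.1796,.12,11.8),monitor.get_state()['width'],monitor.get_state()['q'].round(1))
```

```text
(array([-0.0375,  0.4138,  0.0088]), np.float64(-1.644), array([0.517 , 0.2356, 0.1283]), np.float64(-82.39)) 0.2253641183059153 [ -14.9   22.3  -19.9  110.4   10.2   48.8 -122.5]
```

carry_out([
  [-1,[-0.037,0.414,0.0],-1.644],
  [-1,[-0.037,0.414,0.0],-1.644],
  [-1,[-0.037,0.414,0.0],-1.644],
  [-1,[-0.037,0.414,0.0],-1.644],
  [-1,[-0.037,0.414,0.0],-1.644],
  [-1,[-0.037,0.414,0.0],-1.644],
  [-1,[-0.037,0.414,0.0],-1.644],
  [-1,[-0.037,0.414,0.0],-1.644],
  [-1,[-0.037,0.414,0.0],-1.644],
  [-1,[-0.037,0.414,0.0],-1.644],
])

```text
t: 5.3
tcp_pos: [0.5349, -0.1802, 0.1258]
eef_rot: [[0.066, 0.998, 0.001], [0.998, -0.066, -0.002], [-0.002, 0.001, -1.0]]
ft_force: [-0.4, 0.2, -1.5]
width: 0.224
grip_force: 59.4
```

carry_out([
  [-1,[0,0,0],-0.1],
  [-1,[0,0,0],-0.14],
  [-1,[0,0,0],-0.14],
  [-1,[0,0,0],-0.14],
])

```text
t: 5.7
tcp_pos: [0.5354, -0.1742, 0.1256]
eef_rot: [[-0.073, 0.997, 0.001], [0.997, 0.073, -0.0], [-0.0, 0.001, -1.0]]
ft_force: [0.4, -0.4, -1.1]
width: 0.226
grip_force: 59.5
```

Run:
```python
from h import *
snap('top','t2.png')
print(go(.5347,-.1796,.016,11.8),monitor.get_state()['width'],monitor.get_state()['q'].round(1))
```

```text
(array([-0.0054, -0.0012,  0.1095]), np.float64(-0.133), array([ 0.5354, -0.1741,  0.1255]), np.float64(4.19)) 0.23025329066935654 [ 36.1  23.8 -30.5 110.6  15.6  49.7   1.8]
```

View pics/t2.png

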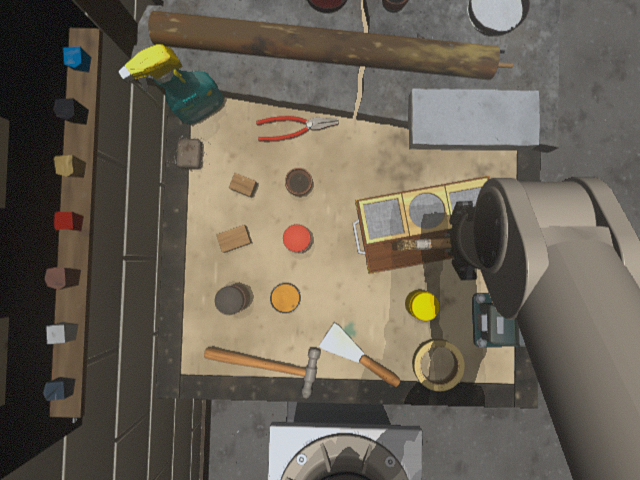

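The brush is held level above the trough, with its bristles at (415,243). Next I lower it, release it by opening only partly, and rise.

carry_out([
  [-1,[-0.005,-0.001,0.04],-0.133],
  [-1,[-0.005,-0.001,0.08],-0.133],
  [-1,[-0.005,-0.001,0.1],-0.133],
  [-1,[-0.005,-0.001,0.11],-0.133],
  [-1,[-0.005,-0.001,0.11],-0.133],
  [-1,[-0.005,-0.001,0.11],-0.133],
])

```text
t: 6.35
tcp_pos: [0.5354, -0.1791, 0.016]
eef_rot: [[-0.206, 0.979, 0.001], [0.979, 0.206, -0.0], [-0.001, 0.001, -1.0]]
ft_force: [0.8, -0.8, -0.5]
width: 0.225
grip_force: 59.5
```

carry_out([
  [-0.2,[0,0,0],0],
  [-0.2,[0,0,0],0],
  [-0.2,[0,0,0],0],
  [-0.2,[0,0,-0.02],0],
  [-0.2,[0,0,-0.06],0],
  [0.4,[0,0,-0.11],0],
  [0.4,[0,0,-0.13],0],
  [0.4,[0,0,-0.13],0],
])

```text
t: 7.15
tcp_pos: [0.5364, -0.1797, 0.1487]
eef_rot: [[-0.206, 0.979, 0.005], [0.979, 0.206, -0.002], [-0.003, 0.005, -1.0]]
ft_force: [0.3, -0.5, -1.2]
width: 0.698
grip_force: 0.0
```

Run:
```python
from h import *
print(go(.5375,.2449,.10,22.3))
```

```text
(array([0.4155, 0.0881, 0.0478]), np.float64(-0.182), array([ 0.5364, -0.1797,  0.1487]), np.float64(11.86))
```

carry_out([
  [0.4,[0.415,0.088,0.02],-0.182],
  [0.4,[0.415,0.088,0.02],-0.182],
  [0.4,[0.415,0.088,0.02],-0.182],
  [0.4,[0.415,0.088,0.02],-0.182],
  [0.4,[0.415,0.088,0.02],-0.182],
  [0.4,[0.415,0.088,0.02],-0.182],
  [0.4,[0.415,0.088,0.02],-0.182],
  [0.4,[0.415,0.088,0.02],-0.182],
  [0.4,[0.415,0.088,0.02],-0.182],
  [0.4,[0.415,0.088,0.02],-0.182],
])

```text
t: 8.15
tcp_pos: [0.5339, 0.2496, 0.1244]
eef_rot: [[-0.385, 0.923, -0.001], [0.923, 0.385, 0.002], [0.002, -0.0, -1.0]]
ft_force: [0.6, -0.3, 0.5]
width: 0.702
grip_force: 0.0
```

carry_out([
  [0.4,[0,0,0],0],
  [0.4,[0,0,0],0],
  [0.4,[0,0,0],0],
])

```text
t: 8.45
tcp_pos: [0.5356, 0.2436, 0.1249]
eef_rot: [[-0.378, 0.926, -0.0], [0.926, 0.378, -0.001], [-0.0, -0.0, -1.0]]
ft_force: [0.2, -0.2, 1.4]
width: 0.696
grip_force: 0.0
```

Run:
```python
from h import *
s=snap('scene','s3.png');t=snap('top','t3.png')
print(go(.5375,.2449,.01,22.3))
a=cv2.imread('pics/s3.png')[100:400,160:460];cv2.imwrite('pics/s3c.png',cv2.resize(a,None,fx=2,fy=2))
```

```text
(array([0.0002, 0.0021, 0.1151]), np.float64(-0.001), array([0.5356, 0.244 , 0.1251]), np.float64(22.22))
```

View pics/s3c.png

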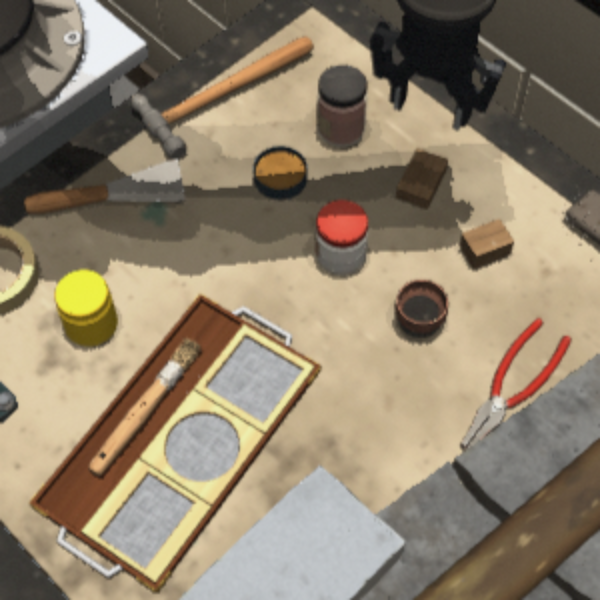

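The brush lies in the trough (crop (95,468) to (185,345)). The gripper stands over the big block. Descend and grip.

carry_out([
  [0.4,[0.0,0.002,0.05],0],
  [0.4,[0.0,0.002,0.09],0],
  [0.4,[0.0,0.002,0.115],0],
  [0.4,[0.0,0.002,0.115],0],
  [0.4,[0.0,0.002,0.115],0],
  [-1,[0.0,0.002,0.115],0],
  [-1,[0.0,0.002,0.115],0],
  [-1,[0.0,0.002,0.115],0],
  [-1,[0.0,0.002,0.115],0],
  [-1,[0.0,0.002,0.115],0],
])

```text
t: 9.55
tcp_pos: [0.5382, 0.2462, 0.0121]
eef_rot: [[-0.379, 0.925, 0.003], [0.925, 0.379, 0.001], [-0.0, 0.003, -1.0]]
ft_force: [-1.5, -1.0, 8.7]
width: 0.446
grip_force: 60.0
```

carry_out([
  [-1,[0.0,0.0,-0.03],0],
  [-1,[0.0,0.0,-0.08],0],
  [-1,[0.0,0.0,-0.12],0],
  [-1,[0.0,0.0,-0.13],0],
  [-1,[0.0,0.0,-0.13],0],
])

```text
t: 10.05
tcp_pos: [0.5384, 0.2461, 0.1428]
eef_rot: [[-0.379, 0.925, 0.005], [0.925, 0.379, 0.001], [-0.001, 0.005, -1.0]]
ft_force: [0.3, 0.2, -0.5]
width: 0.448
grip_force: 61.1
```

Run:
```python
from h import *
print(go(.6262,-.2438,.10,11.8),monitor.get_state()['width'],monitor.get_state()['q'].round(1))
```

```text
(array([-0.4866, -0.1047,  0.0427]), np.float64(0.183), array([0.5384, 0.2461, 0.1428]), np.float64(22.28)) 0.44785904147172273 [  0.7  27.1 -40.4 105.9  21.4  54.5 -26.9]
```

carry_out([
  [-1,[-0.487,-0.105,0.01],0.183],
  [-1,[-0.487,-0.105,0.01],0.183],
  [-1,[-0.487,-0.105,0.01],0.183],
  [-1,[-0.487,-0.105,0.01],0.183],
  [-1,[-0.487,-0.105,0.01],0.183],
  [-1,[-0.487,-0.105,0.01],0.183],
  [-1,[-0.487,-0.105,0.01],0.183],
  [-1,[-0.487,-0.105,0.01],0.183],
  [-1,[-0.487,-0.105,0.01],0.183],
  [-1,[-0.487,-0.105,0.01],0.183],
])

```text
t: 11.05
tcp_pos: [0.6242, -0.247, 0.1285]
eef_rot: [[-0.205, 0.979, -0.002], [0.979, 0.205, 0.0], [0.0, -0.002, -1.0]]
ft_force: [0.4, 0.9, -0.2]
width: 0.452
grip_force: 61.1
```

carry_out([
  [-1,[0,0,0],0],
  [-1,[0,0,0],0],
  [-1,[0,0,0],0],
])

```text
t: 11.35
tcp_pos: [0.6245, -0.2432, 0.1291]
eef_rot: [[-0.206, 0.979, -0.001], [0.979, 0.206, 0.001], [0.001, -0.001, -1.0]]
ft_force: [-0.0, 1.1, -0.5]
width: 0.453
grip_force: 61.1
```

Run:
```python
from h import *
print(go(.6262,-.2438,.02,11.8),monitor.get_state()['width'])
s=snap('scene','s4.png')
a=cv2.imread('pics/s4.png')[200:400,120:380];cv2.imwrite('pics/s4c.png',cv2.resize(a,None,fx=3,fy=3))
```

```text
(array([-0.0011,  0.0016,  0.1091]), np.float64(0.002), array([ 0.6245, -0.2432,  0.1291]), np.float64(11.9)) 0.45325934179925426
```

View pics/s4c.png

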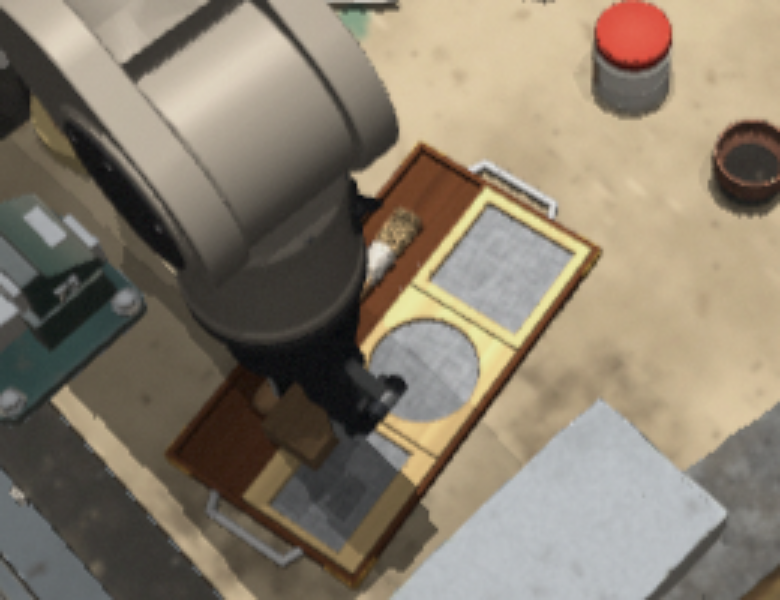

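The block is held over the oblong pocket. Lower and release.

carry_out([
  [-1,[-0.001,0.002,0.05],0],
  [-1,[-0.001,0.002,0.09],0],
  [-1,[-0.001,0.002,0.105],0],
  [-1,[-0.001,0.002,0.109],0],
  [-1,[-0.001,0.002,0.109],0],
  [-1,[-0.001,0.002,0.109],0],
])

```text
t: 12.0
tcp_pos: [0.6283, -0.2452, 0.023]
eef_rot: [[-0.205, 0.979, 0.002], [0.979, 0.205, -0.001], [-0.001, 0.002, -1.0]]
ft_force: [-0.1, 0.2, 1.3]
width: 0.449
grip_force: 61.1
```

carry_out([
  [0.2,[0,0,0],0],
  [0.2,[0,0,0],0],
  [0.2,[0,0,0],0],
  [0.2,[0,0,-0.02],0],
  [0.2,[0,0,-0.06],0],
  [0.9,[0,0,-0.11],0],
  [0.9,[0,0,-0.12],0],
  [0.9,[0,0,-0.12],0],
])

```text
t: 12.8
tcp_pos: [0.6283, -0.2456, 0.1437]
eef_rot: [[-0.205, 0.979, 0.004], [0.979, 0.205, -0.002], [-0.002, 0.003, -1.0]]
ft_force: [-0.5, 0.2, -0.3]
width: 0.951
grip_force: 0.0
```

Run:
```python
from h import *
print(go(.6553,.1133,.12,-78.2));print(go(.6553,.1133,.12,101.8)); print(monitor.get_state()['q'].round(1))
```

```text
(array([0.3458, 0.0998, 0.0232]), np.float64(1.571), array([ 0.6283, -0.2456,  0.1437]), np.float64(11.81))
(array([0.3458, 0.0998, 0.0232]), np.float64(-1.571), array([ 0.6283, -0.2456,  0.1437]), np.float64(11.81))
[ 38.2  32.1 -31.2  95.   19.   57.9  12.6]
```

carry_out([
  [1,[0.346,0.1,0.015],1.57],
  [1,[0.346,0.1,0.015],1.57],
  [1,[0.346,0.1,0.015],1.57],
  [1,[0.346,0.1,0.015],1.57],
  [1,[0.346,0.1,0.015],1.57],
  [1,[0.346,0.1,0.015],1.57],
  [1,[0.346,0.1,0.015],1.57],
  [1,[0.346,0.1,0.015],1.57],
  [1,[0.346,0.1,0.015],1.57],
  [1,[0.346,0.1,0.015],1.57],
])

```text
t: 13.8
tcp_pos: [0.6531, 0.1149, 0.1243]
eef_rot: [[0.958, 0.287, -0.002], [0.287, -0.958, -0.001], [-0.002, -0.0, -1.0]]
ft_force: [0.1, -0.0, -0.8]
width: 1.004
grip_force: 0.0
```

carry_out([
  [1,[0,0,0],0.05],
  [1,[0,0,0],0.05],
  [1,[0,0,0],0.05],
])

```text
t: 14.1
tcp_pos: [0.6536, 0.1139, 0.1251]
eef_rot: [[0.97, 0.245, -0.001], [0.245, -0.97, -0.0], [-0.001, 0.0, -1.0]]
ft_force: [0.1, -0.1, -0.4]
width: 1.002
grip_force: 0.0
```

Run:
```python
from h import *
print(go(.6553,.1133,.012,-78.2))
s=snap('scene','s5.png')
a=cv2.imread('pics/s5.png')[120:420,160:460];cv2.imwrite('pics/s5c.png',cv2.resize(a,None,fx=2,fy=2))
```

```text
(array([0.0017, 0.001 , 0.1131]), np.float64(0.042), array([0.6536, 0.1139, 0.1251]), np.float64(-75.81))
```

View pics/s5c.png

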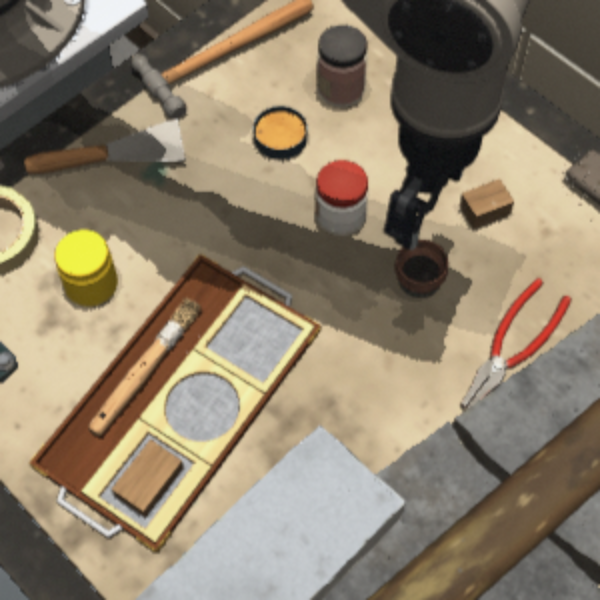

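The block lies in the oblong pocket at crop (148,475), and the gripper is over the cup. Descend and grip.

carry_out([
  [1,[0.002,0.001,0.05],0],
  [1,[0.002,0.001,0.09],0],
  [1,[0.002,0.001,0.113],0],
  [1,[0.002,0.001,0.113],0],
  [1,[0.002,0.001,0.113],0],
  [-1,[0.002,0.001,0.113],0],
  [-1,[0.002,0.001,0.113],0],
  [-1,[0.002,0.001,0.113],0],
  [-1,[0.002,0.001,0.113],0],
  [-1,[0.002,0.001,0.113],0],
])

```text
t: 15.15
tcp_pos: [0.6573, 0.1137, 0.0153]
eef_rot: [[0.97, 0.243, 0.003], [0.243, -0.97, 0.0], [0.003, 0.0, -1.0]]
ft_force: [-3.9, -0.3, 13.5]
width: 0.629
grip_force: 61.3
```

carry_out([
  [-1,[0.0,0.0,-0.03],0],
  [-1,[0.0,0.0,-0.08],0],
  [-1,[0.0,0.0,-0.12],0],
  [-1,[0.0,0.0,-0.13],0],
  [-1,[0.0,0.0,-0.13],0],
])

```text
t: 15.65
tcp_pos: [0.6573, 0.1137, 0.1457]
eef_rot: [[0.97, 0.243, 0.004], [0.243, -0.97, 0.001], [0.004, 0.0, -1.0]]
ft_force: [-0.2, 0.5, -3.2]
width: 0.631
grip_force: 64.6
```

Run:
```python
from h import *
print(go(.588,-.0646,.13,-78.2),monitor.get_state()['width'],monitor.get_state()['q'].round(1))
```

```text
(array([-0.1107,  0.1561,  0.0153]), np.float64(0.04), array([0.6573, 0.1137, 0.1457]), np.float64(-75.94)) 0.6312434797666746 [ -4.4  28.9 -14.8  96.8   8.7  55.2 -98.4]
```

carry_out([
  [-1,[-0.111,0.156,0.01],0.04],
  [-1,[-0.111,0.156,0.01],0.04],
  [-1,[-0.111,0.156,0.01],0.04],
  [-1,[-0.111,0.156,0.01],0.04],
  [-1,[-0.111,0.156,0.01],0.04],
  [-1,[-0.111,0.156,0.01],0.04],
  [-1,[-0.111,0.156,0.01],0.04],
  [-1,[-0.111,0.156,0.01],0.04],
])

```text
t: 16.45
tcp_pos: [0.5866, -0.0634, 0.1325]
eef_rot: [[0.979, 0.206, -0.001], [0.206, -0.979, 0.001], [-0.0, -0.001, -1.0]]
ft_force: [-0.0, -0.5, -1.6]
width: 0.631
grip_force: 64.6
```

Run:
```python
from h import *
print(go(.588,-.0646,.024,-78.2),monitor.get_state()['width'])
```

```text
(array([0.0012, 0.0016, 0.1085]), np.float64(0.002), array([ 0.5866, -0.0634,  0.1325]), np.float64(-78.11)) 0.6314128946992594
```

carry_out([
  [-1,[0.001,0.001,0.05],0],
  [-1,[0.001,0.001,0.09],0],
  [-1,[0.001,0.001,0.105],0],
  [-1,[0.001,0.001,0.11],0],
  [-1,[0.001,0.001,0.11],0],
  [-1,[0.001,0.001,0.11],0],
])

```text
t: 17.05
tcp_pos: [0.5887, -0.0651, 0.0242]
eef_rot: [[0.979, 0.205, 0.002], [0.205, -0.979, 0.0], [0.002, 0.0, -1.0]]
ft_force: [-0.2, 0.3, -0.6]
width: 0.633
grip_force: 64.6
```

carry_out([
  [0.7,[0,0,0],0],
  [0.7,[0,0,0],0],
  [0.7,[0,0,0],0],
  [0.7,[0,0,-0.02],0],
  [0.7,[0,0,-0.06],0],
  [1,[0,0,-0.11],0],
  [1,[0,0,-0.14],0],
  [1,[0,0,-0.14],0],
])

```text
t: 17.85
tcp_pos: [0.59, -0.0657, 0.168]
eef_rot: [[0.979, 0.204, 0.007], [0.204, -0.979, -0.0], [0.007, 0.002, -1.0]]
ft_force: [-0.2, -0.2, 0.1]
width: 1.001
grip_force: 0.0
```

Run:
```python
from h import *
print(go(.5393,.1123,.15,-78.2));print(go(.5393,.1123,.15,11.8)); print(monitor.get_state()['q'].round(1))
```

```text
(array([-0.0135, -0.1846,  0.0175]), np.float64(-0.001), array([ 0.59  , -0.0657,  0.168 ]), np.float64(-78.24))
(array([-0.0135, -0.1846,  0.0175]), np.float64(-1.571), array([ 0.59  , -0.0657,  0.168 ]), np.float64(-78.24))
[ 10.9  21.  -13.4 105.8   6.   53.4 -83.4]
```

carry_out([
  [1,[-0.0135,-0.185,0.01],-1.57],
  [1,[-0.0135,-0.185,0.01],-1.57],
  [1,[-0.0135,-0.185,0.01],-1.57],
  [1,[-0.0135,-0.185,0.01],-1.57],
  [1,[-0.0135,-0.185,0.01],-1.57],
  [1,[-0.0135,-0.185,0.01],-1.57],
  [1,[-0.0135,-0.185,0.01],-1.57],
  [1,[-0.0135,-0.185,0.01],-1.57],
  [1,[-0.0135,-0.185,0.01],-1.57],
  [1,[-0.0135,-0.185,0.01],-1.57],
])

```text
t: 18.85
tcp_pos: [0.5364, 0.1127, 0.1526]
eef_rot: [[-0.14, 0.99, -0.001], [0.99, 0.14, 0.0], [0.0, -0.001, -1.0]]
ft_force: [0.1, -0.0, -0.7]
width: 1.0
grip_force: 0.0
```

carry_out([
  [1,[0,0,0],-0.08],
  [1,[0,0,0],-0.08],
  [1,[0,0,0],-0.08],
])

```text
t: 19.15
tcp_pos: [0.5365, 0.1126, 0.1528]
eef_rot: [[-0.21, 0.978, -0.0], [0.978, 0.21, 0.0], [0.0, -0.0, -1.0]]
ft_force: [-0.5, 0.3, -0.0]
width: 0.999
grip_force: 0.0
```

Run:
```python
from h import *
print(go(.5393,.1123,.027,11.8))
s=snap('scene','s6.png')
a=cv2.imread('pics/s6.png')[120:420,160:460];cv2.imwrite('pics/s6c.png',cv2.resize(a,None,fx=2,fy=2))
```

```text
(array([-0.0009,  0.0027,  0.1257]), np.float64(0.006), array([0.5365, 0.1126, 0.1528]), np.float64(12.13))
```

View pics/s6c.png

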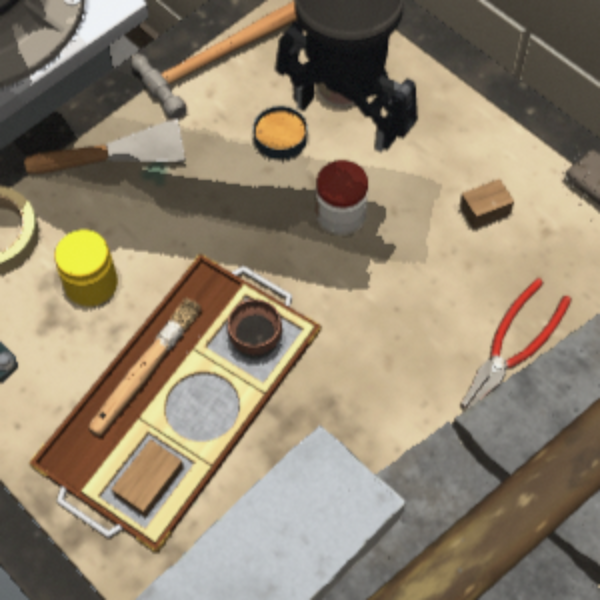

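The cup stands in the square pocket at crop (255,328), and the gripper is over the short jar. Descend and grip.

carry_out([
  [1,[-0.001,0.003,0.05],0],
  [1,[-0.001,0.003,0.09],0],
  [1,[-0.001,0.003,0.12],0],
  [1,[-0.001,0.003,0.125],0],
  [1,[-0.001,0.003,0.125],0],
  [-1,[-0.001,0.003,0.125],0],
  [-1,[-0.001,0.003,0.125],0],
  [-1,[-0.001,0.003,0.125],0],
  [-1,[-0.001,0.003,0.125],0],
  [-1,[-0.001,0.003,0.125],0],
])

```text
t: 20.2
tcp_pos: [0.5408, 0.1127, 0.0301]
eef_rot: [[-0.213, 0.977, 0.003], [0.977, 0.213, 0.0], [-0.0, 0.003, -1.0]]
ft_force: [-5.0, -1.1, 16.1]
width: 0.651
grip_force: 60.4
```

carry_out([
  [-1,[0.0,0.0,-0.03],0],
  [-1,[0.0,0.0,-0.08],0],
  [-1,[0.0,0.0,-0.12],0],
  [-1,[0.0,0.0,-0.13],0],
  [-1,[0.0,0.0,-0.13],0],
])

```text
t: 20.7
tcp_pos: [0.5409, 0.1124, 0.1603]
eef_rot: [[-0.212, 0.977, 0.004], [0.977, 0.212, 0.0], [-0.001, 0.004, -1.0]]
ft_force: [-0.0, -0.1, -2.1]
width: 0.654
grip_force: 65.9
```

Run:
```python
from h import *
print(go(.6073,-.1545,.15,11.8),monitor.get_state()['width'],monitor.get_state()['q'].round(1))
```

```text
(array([-0.2749,  0.0082,  0.0106]), np.float64(0.008), array([0.5409, 0.1124, 0.1603]), np.float64(12.26)) 0.6538838680210636 [ 11.1  21.  -35.9 110.2  15.3  53.2 -20. ]
```

carry_out([
  [-1,[-0.275,0.008,0.01],0.008],
  [-1,[-0.275,0.008,0.01],0.008],
  [-1,[-0.275,0.008,0.01],0.008],
  [-1,[-0.275,0.008,0.01],0.008],
  [-1,[-0.275,0.008,0.01],0.008],
  [-1,[-0.275,0.008,0.01],0.008],
  [-1,[-0.275,0.008,0.01],0.008],
  [-1,[-0.275,0.008,0.01],0.008],
  [-1,[-0.275,0.008,0.01],0.008],
  [-1,[-0.275,0.008,0.01],0.008],
])

```text
t: 21.7
tcp_pos: [0.6061, -0.1531, 0.1477]
eef_rot: [[-0.207, 0.978, -0.0], [0.978, 0.207, 0.0], [0.0, -0.0, -1.0]]
ft_force: [0.1, -0.0, -2.7]
width: 0.651
grip_force: 65.8
```

Run:
```python
from h import *
print(go(.6073,-.1545,.0385,11.8),monitor.get_state()['width'])
```

```text
(array([-0.0017,  0.0009,  0.1092]), np.float64(0.003), array([ 0.6061, -0.1531,  0.1477]), np.float64(11.96)) 0.6508277283956324
```

carry_out([
  [-1,[-0.002,0.001,0.05],0],
  [-1,[-0.002,0.001,0.09],0],
  [-1,[-0.002,0.001,0.105],0],
  [-1,[-0.002,0.001,0.11],0],
  [-1,[-0.002,0.001,0.11],0],
  [-1,[-0.002,0.001,0.11],0],
])

```text
t: 22.3
tcp_pos: [0.6087, -0.156, 0.0396]
eef_rot: [[-0.206, 0.979, 0.002], [0.979, 0.206, -0.0], [-0.001, 0.002, -1.0]]
ft_force: [0.1, -0.8, -2.0]
width: 0.652
grip_force: 65.8
```

carry_out([
  [0.8,[0,0,0],0],
  [0.8,[0,0,0],0],
  [0.8,[0,0,0],0],
  [0.8,[0,0,-0.02],0],
  [0.8,[0,0,-0.06],0],
  [0.8,[0,0,-0.11],0],
  [0.8,[0,0,-0.15],0],
  [0.8,[0,0,-0.19],0],
  [0.8,[0,0,-0.19],0],
])

```text
t: 23.2
tcp_pos: [0.6101, -0.1564, 0.2341]
eef_rot: [[-0.205, 0.979, 0.008], [0.979, 0.205, -0.002], [-0.004, 0.007, -1.0]]
ft_force: [0.9, 0.4, -0.2]
width: 0.903
grip_force: 0.0
```

carry_out([
  [0.8,[-0.2,-0.05,0],0],
  [0.8,[-0.2,-0.05,0],0],
  [0.8,[-0.2,-0.05,0],0],
  [0.8,[-0.2,-0.05,0],0],
  [0.8,[-0.2,-0.05,0],0],
  [0.8,[-0.2,-0.05,0],0],
  [0.8,[-0.2,-0.05,0],0],
])

```text
t: 23.9
tcp_pos: [0.6001, -0.3609, 0.2277]
eef_rot: [[-0.206, 0.978, -0.0], [0.978, 0.206, 0.001], [0.001, 0.0, -1.0]]
ft_force: [1.2, 0.7, -0.8]
width: 0.899
grip_force: 0.0
```

Run:
```python
from h import *
s=snap('scene','s7.png');snap('top','t7.png')
a=cv2.imread('pics/s7.png')[220:420,160:360];cv2.imwrite('pics/s7c.png',cv2.resize(a,None,fx=3,fy=3,interpolation=cv2.INTER_CUBIC))
```

```text
(no output)
```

View pics/s7c.png

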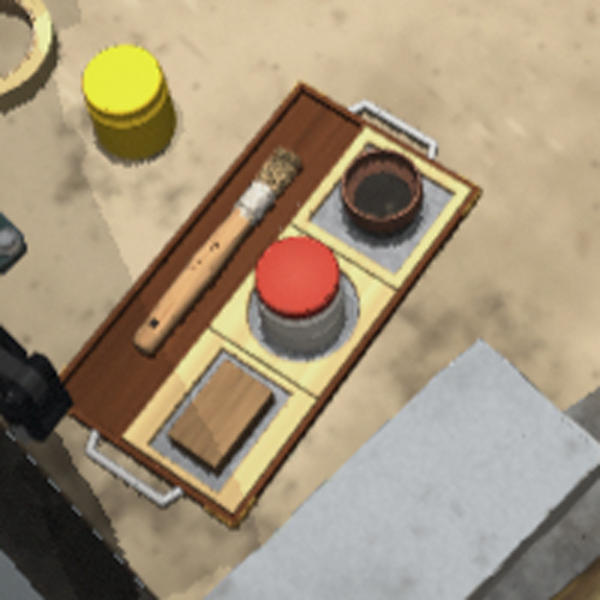

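View pics/t7.png

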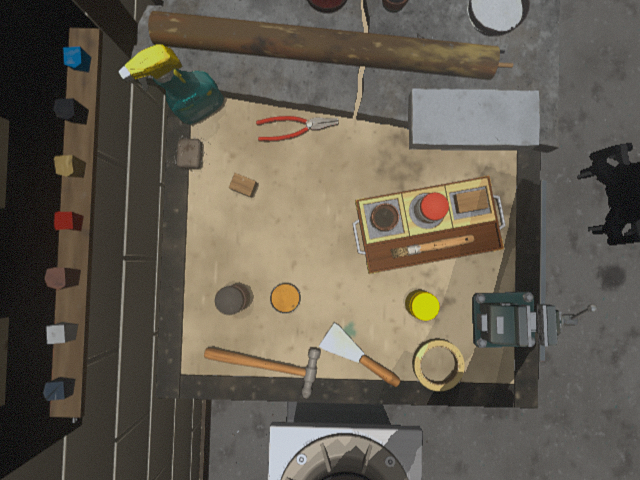

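All four items sit in the caddy: jar lid at (434,207), cup at (384,217), block at (470,202), brush from (390,254) to (474,239). The tall jar and small block haven't moved. Next, a numeric check.

Run:
```python
from h import *
s=snap('top');c=snap('scene')
C=np.array([.5787,-.16]);a=np.radians(11.8);R=np.array([[np.cos(a),-np.sin(a)],[np.sin(a),np.cos(a)]])
def f(n,cam,u,v,z): print(n,(R.T@(ray(cam,u,v,z)[:2]-C)).round(4))
f('jar top',s,434,207,.077);f('jar scene',c,160+297/3,220+275/3,.077)
f('cup top',s,384,217,.048);f('cup scene',c,160+382/3,220+185/3,.048)
f('blk top',s,470,202,.029);f('blk scene',c,160+222/3,220+412/3,.029)
f('tip',s,390,254,.015);f('butt',s,474,239,.015)
f('tip',c,160+290/3,220+157/3,.015);f('butt',c,160+145/3,220+345/3,.015)
for n,p in dict(sq=(.588,-.0646),rd=(.6073,-.1545),ob=(.6262,-.2438)).items(): print(n,(R.T@(np.array(p)-C)).round(4))
# jar lid blob
for cam in(s,c):
    im=cam['frame'].astype(int);m=((im[...,0]>140)&(im[...,1]<90)&(im[...,2]<90)).astype(np.uint8)
    n,l,st,ce=cv2.connectedComponentsWithStats(m);print([(st[i,4],ce[i].round(1),(R.T@(ray(cam,*ce[i],.077)[:2]-C)).round(4)) for i in range(1,n) if st[i,4]>200])
print(monitor.get_state()['ft_force'].round(1))
```

```text
jar top [0.0284 0.0003]
jar scene [ 0.0333 -0.0042]
cup top [0.0286 0.0953]
cup scene [0.0323 0.0904]
blk top [ 0.0291 -0.0873]
blk scene [ 0.0344 -0.093 ]
tip [-0.047   0.0921]
butt [-0.0473 -0.0857]
tip [-0.0447  0.0852]
butt [-0.0409 -0.0817]
sq [0.0286 0.0915]
rd [ 0.0291 -0.0005]
ob [ 0.0294 -0.0917]
[(np.int32(562), array([434.4, 205.9]), array([ 0.0304, -0.0008]))]
[(np.int32(392), array([258.3, 310.9]), array([ 0.0312, -0.0035]))]
[ 0.1 -0.1  0.1]
```

All parts are within a few mm of their targets, so I'm handing in.

```bash
python3 -c "
from station import bot
print(bot.sign_off())"
```

```text
the job is handed in; nothing more can be done
None
```

I packed the caddy and handed the job in at about 24 s: short jar, cup and long block are in their pockets within about 6 mm of centre by camera, the brush is in the trough, and the tall jar and small block were not touched; sign-off returned no verdict.

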